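# Pack the rock-core jar by feel

## Task

One of the three identical orange-capped jars on the aluminium tray holds a heavy rock core, the other two only a light foam core: find the heavy one by feel and stand it upright inside the open carton, set down rather than dropped. Leave the other two jars standing on the tray, then swing the carton's flap fully shut so that its tab is tucked in behind the front wall. Keep the jars upright throughout, and do not disturb the dish, the marker pen or the scoop.

Things in the scene. Friction and masses are not known exactly. Their poses are not given: they have to be found in the camera images.
- jar_1: Upright closed jar: grey body with paper label, 60 mm diameter, 70 mm high, under a fixed orange cap 62 mm in diameter and 20 mm high; 90 mm high in all. Origin: centre of its underside, z up. The three jars look the same; any of them may be the heavy one, whatever its number. The heavy jar weighs 330 to 470 g in all, a light one 80 to 100 g. The core inside can shift a few mm.
- jar_2: As jar_1.
- jar_3: As jar_1.
- tray: Fixed flat aluminium sheet without a rim, 160 mm (its x) by 310 mm (its y), 3 mm thick, on which the jars stand about 100 mm apart along its y. Origin: centre of its underside on the bench.
- carton: Fixed brown cardboard carton, open at the top, 146 x 146 mm outside, 104 mm high, walls and floor 4 mm thick, so 138 x 138 mm and 100 mm deep inside. Origin: centre of its underside on the bench, z up. The flap is hinged along the top of its +x wall (away from the robot, give or take the yaw); the wall at -x is the front.
- carton_hinge (a point): Middle of the hinge line on the carton, 73 mm along the carton's +x from its centre and 104 mm up; the line runs along the carton's y.
- flap (a joint): Angle of the carton's flap in rad: 0 fully shut (flap level on the rim, tab inside the front wall), 1.57 upright, 2.0 fully open, leaning away from the box. A stiff hinge: it stays where it is left; about 1 N at its free edge moves it. Firm stop at 0; shut means below 0.05 rad.
- flap_edge (a point): Middle of the flap's free edge (moves with it), 146 mm from the hinge line. The flap is a cardboard panel 146 x 146 mm, 4 mm thick, with a 110 mm wide tab standing 14 mm out of its inner face near that edge; its outer face is on top when shut, 108 mm above the bench.
- dish: Bystander: shallow clear glass dish, 90 mm diameter, 22 mm high, loose. Origin: centre of its underside.
- marker: Bystander: black marker pen, 135 mm long (its x), 15 mm wide, 13 mm high, loose. Origin: centre of its underside.
- scoop: Bystander: steel spoon-like scoop lying on the bench, loose, 200 mm long along its x, up to 52 mm wide and 20 mm high. Origin: middle of its length, at bench level.
Mind the look-alikes: they are no part of the job. What is shaped like the jar_1 but blue or green is not meant.

How it is judged (in metres and radians):
On the way, in this order (a step that is already met when the one before it is completed fails the run):
1. The heavy jar stands in the carton, let go, with the flap still open (contact force between carton and anything else above 2.2 N and contact force between the fingers and anything else below 0.3 N and value of joint flap above 0.8 rad and ((x of jar_1 in the frame of carton between -0.06 and 0.06 m and y of jar_1 in the frame of carton between -0.06 and 0.06 m and z of jar_1 in the frame of carton between -0.005 and 0.012 m and angle between jar_1's own z axis and vertical below 0.1 rad) or (x of jar_2 in the frame of carton between -0.06 and 0.06 m and y of jar_2 in the frame of carton between -0.06 and 0.06 m and z of jar_2 in the frame of carton between -0.005 and 0.012 m and angle between jar_2's own z axis and vertical below 0.1 rad) or (x of jar_3 in the frame of carton between -0.06 and 0.06 m and y of jar_3 in the frame of carton between -0.06 and 0.06 m and z of jar_3 in the frame of carton between -0.005 and 0.012 m and angle between jar_3's own z axis and vertical below 0.1 rad))), for 0.2 s.
2. The flap is shut (value of joint flap below 0.05 rad), for 0.2 s.
At the end, for the whole second after the job is handed in: The heavy jar (the carton bears more than 2.2 N) stands upright within 0.1 rad on the carton's floor; the other two jars stand upright within 0.1 rad on the tray; the flap is shut to under 0.05 rad; the jars are at rest (under 20 mm/s) ((((x of jar_1 in the frame of carton between -0.06 and 0.06 m and y of jar_1 in the frame of carton between -0.06 and 0.06 m and z of jar_1 in the frame of carton between -0.005 and 0.012 m and angle between jar_1's own z axis and vertical below 0.1 rad) and (x of jar_2 in the frame of tray between -0.08 and 0.08 m and y of jar_2 in the frame of tray between -0.155 and 0.155 m and z of jar_2 in the frame of tray between -0.003 and 0.008 m and angle between jar_2's own z axis and vertical below 0.1 rad) and (x of jar_3 in the frame of tray between -0.08 and 0.08 m and y of jar_3 in the frame of tray between -0.155 and 0.155 m and z of jar_3 in the frame of tray between -0.003 and 0.008 m and angle between jar_3's own z axis and vertical below 0.1 rad)) or ((x of jar_2 in the frame of carton between -0.06 and 0.06 m and y of jar_2 in the frame of carton between -0.06 and 0.06 m and z of jar_2 in the frame of carton between -0.005 and 0.012 m and angle between jar_2's own z axis and vertical below 0.1 rad) and (x of jar_1 in the frame of tray between -0.08 and 0.08 m and y of jar_1 in the frame of tray between -0.155 and 0.155 m and z of jar_1 in the frame of tray between -0.003 and 0.008 m and angle between jar_1's own z axis and vertical below 0.1 rad) and (x of jar_3 in the frame of tray between -0.08 and 0.08 m and y of jar_3 in the frame of tray between -0.155 and 0.155 m and z of jar_3 in the frame of tray between -0.003 and 0.008 m and angle between jar_3's own z axis and vertical below 0.1 rad)) or ((x of jar_3 in the frame of carton between -0.06 and 0.06 m and y of jar_3 in the frame of carton between -0.06 and 0.06 m and z of jar_3 in the frame of carton between -0.005 and 0.012 m and angle between jar_3's own z axis and vertical below 0.1 rad) and (x of jar_1 in the frame of tray between -0.08 and 0.08 m and y of jar_1 in the frame of tray between -0.155 and 0.155 m and z of jar_1 in the frame of tray between -0.003 and 0.008 m and angle between jar_1's own z axis and vertical below 0.1 rad) and (x of jar_2 in the frame of tray between -0.08 and 0.08 m and y of jar_2 in the frame of tray between -0.155 and 0.155 m and z of jar_2 in the frame of tray between -0.003 and 0.008 m and angle between jar_2's own z axis and vertical below 0.1 rad))) and contact force between carton and anything else above 2.2 N and value of joint flap below 0.05 rad and linear speed of each of jar_1, jar_2, jar_3 below 0.02 m/s); the robot touches nothing.
It fails at once if the glass dish is moved by more than 30 mm (distance of dish from where it was at the start of the episode above 0.03 m).
It fails at once if the marker pen is moved by more than 30 mm (distance of marker from where it was at the start of the episode above 0.03 m).
It fails at once if the steel scoop is moved by more than 30 mm (distance of scoop from where it was at the start of the episode above 0.03 m).
It fails at once if a jar is tipped by more than 0.5 rad (angle between any of jar_1, jar_2, jar_3's own z axis and vertical above 0.5 rad).
It fails at once if a jar is dropped into the carton (falls faster than 0.6 m/s inside it) ((x of jar_1 in the frame of carton between -0.069 and 0.069 m and y of jar_1 in the frame of carton between -0.069 and 0.069 m and z of jar_1 in the frame of carton between -0.01 and 0.1 m and linear speed of jar_1 above 0.6 m/s) or (x of jar_2 in the frame of carton between -0.069 and 0.069 m and y of jar_2 in the frame of carton between -0.069 and 0.069 m and z of jar_2 in the frame of carton between -0.01 and 0.1 m and linear speed of jar_2 above 0.6 m/s) or (x of jar_3 in the frame of carton between -0.069 and 0.069 m and y of jar_3 in the frame of carton between -0.069 and 0.069 m and z of jar_3 in the frame of carton between -0.01 and 0.1 m and linear speed of jar_3 above 0.6 m/s)).
It also fails if it takes over 72 s, if anything falls off the work surface, if the arm or the gripper's body presses on something with over 40 N, if the wrist force passes 120 N, or if a joint passes its speed limit or range.

## Robot

A 6-joint arm with a two-finger parallel gripper is mounted at the origin on the work surface. World frame = base frame: x ahead of the robot, y to its left, z up, the work surface at z = 0. Lengths are in mm, angles in rad, forces in N, time in s.
With the tool pointing down it reaches from about 350 to 775 mm from the base axis. Payload 7.3 kg.
Tool frame: the origin (TCP) lies midway between the tips of the shut fingers; the grasp point (between the pads) lies 19 mm behind it; z points along the fingers, y is the line along which they close (so a half turn about z gives the same grasp; the last joint's range is limited). The gripper opens to 92 mm and grips with 3 to 60 N. Pads are 19 mm wide; open, the fingers measure 130 mm over their backs; the gripper's body (75 mm by 190 mm) begins 47 mm behind the grasp point.
Start: joints at [-1.484, 0.342, 1.524, -0, 1.275, -0.146], TCP at [121.141, -510.854, 204.741] pointing down, gripper open.
Joint ranges: [-2.53, 2.53], [-0.77, 2.02], [0.04, 2.7], [-1, 4.14], [0.28, 2.66], [-3.11, 3.11]. Speed limits (rad/s): [2.57, 2.57, 3.14, 3.14, 3.14, 3.14].

## Interface

Orientations are given as [roll, pitch, yaw] about the fixed x, y, z axes, in that order (R = Rz(yaw) Ry(pitch) Rx(roll)).
In Python, from plant import bot gives the robot as it stands.
- The arm moves only by the tool servo_tool, never from a script. Its argument "deltas" is a list of rows, each a list of 2 entries, a list of its own where there are three numbers: the shift along the tool's x, y, z in m, then the turn, a rotation vector about the tool's x, y, z in degrees. A call has 1 to 20 rows; each row shifts and turns the commanded pose from where the row before left it, along the tool's axes as they then stand; what a row does not reach is not made up. A row lasts 1/8 s, in which the tool goes at most 62.5 mm and 10.7 degrees, less where a joint would pass 70% of its speed; a pose out of reach is approached as far as the arm can. A call with a gripper value outside its range is refused whole. "fingers" is the opening, from 0 (shut) to 1 (fully open), set as the call begins (left out, the last holds). The fingers move at their own pace and stop on an object; the grip force is fixed at half the most. Time passes only in rows, so rows that do not move let the fingers close. It gives the time, the measured TCP pose, the force, the opening and the grip force at its end, in the units of the state.
- bot.get_obs(): the state, without advancing time (a new reading comes with each control period).
- bot.capture(name): name is "side" or "top"; returns the picture (400x640x3 uint8, red, green, blue); there is no depth.
- bot.camera_model(name): a dict with "mtx" (3x3 intrinsics, pixels), "xyz" and "rotation" of the camera in the world. Camera axes: x right, y down, z forward; pixel columns grow to the right and rows downward; lengths in mm; the calibration is good to about 2 mm. A picture is of the moment at which its call begins. camera_model takes no time and is no camera call.
- bot.close_job(): hands the job in; it is judged then, once.
The state is a dict: "time": time; "joint_positions": joint angles; "dq": joint speeds; "tau": joint torques, N m; "tool_pos": TCP position; "tcp_rot": TCP orientation; "contact_force": force on the tool from outside, world axes, zero at the start; "moment": the same for the moment, N m; "grip_width": finger opening in mm; "finger_force": force on a finger pad.
Only numpy, scipy, OpenCV 4.12 (cv2) and the standard library are available. Lean on these libraries where they do the work, as an engineer would, in place of code of your own. Each camera call takes 0.05 s, during which the arm holds its last target. There are 200 camera calls.

## Working session

There is one attempt and no reset: what is moved stays moved. The work goes in short steps, Python scripts to look and compute and a tool call to move; the robot and the scene stay as the last step left them, time stands still between calls to the robot, and variables do not carry over. Pictures are saved under pics/ and viewed, at most 10 in all, crops included, and the job is handed in when it is done.

Besides the shell and the picture viewer there is one more tool, called as name(argument=value, ...) on one line, values as JSON. servo_tool: Moves the arm, as the interface text tells. Its arguments: {"type":"object","properties":{"deltas":{"type":"array"},"fingers":{"type":"number"}},"required":["deltas"]}

```bash
ls; mkdir -p pics; python3 - <<'E'
from plant import bot
import cv2
for n in("side","top"):
    im=bot.capture(n); cv2.imwrite(f"pics/{n}0.png",im[:,:,::-1])
    m=bot.camera_model(n); print(n,m)
print(bot.get_obs())
E
```

```text
pics
side {'mtx': array([[395.0974902 ,   0.        , 318.85066034],
       [  0.        , 395.0974902 , 198.06905554],
       [  0.        ,   0.        ,   1.        ]]), 'xyz': array([401.90366367, 768.64886099, 523.6752447 ]), 'rotation': array([-2.09513381,  0.01958568, -2.9222568 ])}
top {'mtx': array([[378.88041485,   0.        , 318.67312965],
       [  0.        , 378.88041485, 203.08590496],
       [  0.        ,   0.        ,   1.        ]]), 'xyz': array([497.87830719,  21.3247425 , 949.41682169]), 'rotation': array([-3.06142646,  0.03094702, -1.54267046])}
{'time': 0.1, 'joint_positions': array([-1.48397233e+00,  3.42655375e-01,  1.52487630e+00,  1.25904505e-05,
        1.27539196e+00, -1.46025318e-01]), 'dq': array([-0.00124266, -0.00183145, -0.00296922,  0.00051342,  0.00053158,
       -0.00149176]), 'tau': array([ 1.88520789e-03, -4.32004058e+01, -2.44695586e+01,  7.19144032e-02,
        5.25742513e-02, -5.39145628e-05]), 'tool_pos': array([ 121.12469951, -510.45805753,  204.12904091]), 'tcp_rot': array([-3.14027759e+00, -2.05578680e-04,  2.32845507e-01]), 'contact_force': array([ 0.17474768,  0.05975245, -0.53016737]), 'moment': array([ 0.01334269, -0.02490791,  0.0672242 ]), 'finger_force': 0.0, 'grip_width': 91.88439344443265}
```

View pics/side0.png

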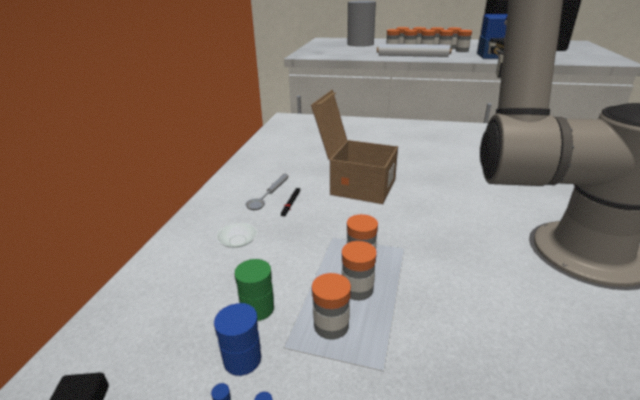

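View pics/top0.png

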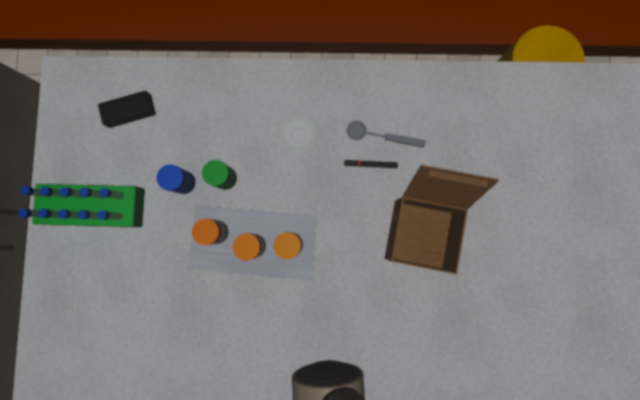

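The top view shows three orange caps at (206,231), (246,246) and (287,245) on the tray. The look-alikes are blue (170,178) and green (215,173). Only the orange ones fit the description. The carton is near (428,235), with its flap open towards +x. I'll confirm this in enlarged crops.

```bash
python3 - <<'E'
import cv2,numpy as np
t=cv2.imread("pics/top0.png"); s=cv2.imread("pics/side0.png")
a=cv2.resize(t[195:285,185:325],None,fx=5.5,fy=5.5,interpolation=2)
cv2.imwrite("pics/c1.png",a)
b=cv2.resize(t[155:280,375:505],None,fx=3,fy=3,interpolation=2) # 390x375
c=cv2.resize(s[85:210,305:405],None,fx=3,fy=3,interpolation=2) # 300x375
cv2.imwrite("pics/c2.png",np.hstack([b,c]))
c=cv2.resize(s[205:345,290:410],None,fx=4,fy=4,interpolation=2)
cv2.imwrite("pics/c3.png",c)
E
```

```text
(no output)
```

View pics/c1.png

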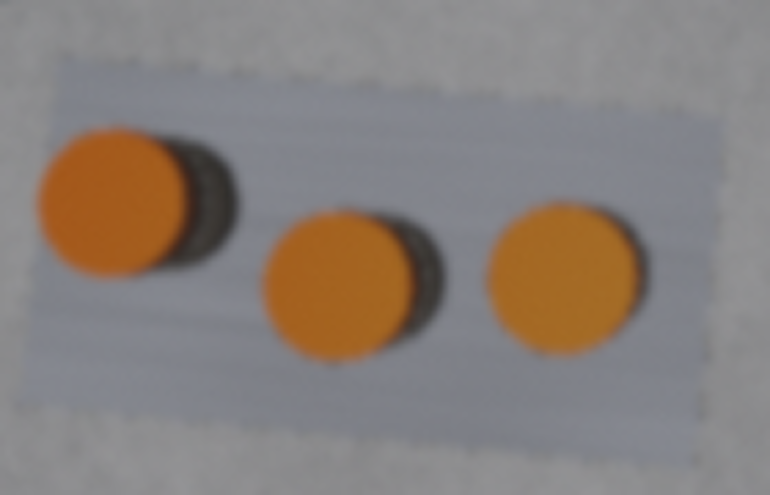

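View pics/c2.png

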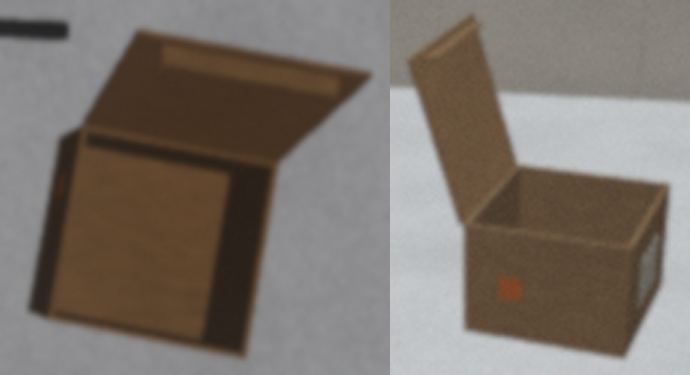

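View pics/c3.png

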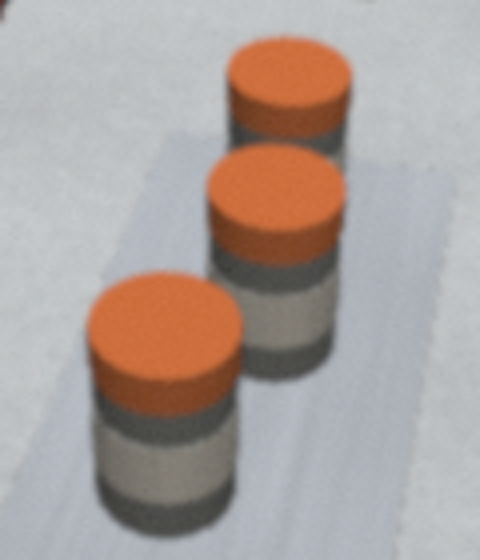

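The crops confirm the three orange caps: c1 centres at (112,202), (338,285), (563,278), and c3 cap tops at (166,327), (277,195), (290,74). The c2 crop shows all four carton rim corners and the flap's free edge, in both views. Next step is triangulating.

```bash
cat > h.py <<'E'
from plant import bot
import numpy as np
from scipy.spatial.transform import Rotation as R
M={n:bot.camera_model(n) for n in("top","side")}
def ray(n,uv):
    m=M[n]; d=np.linalg.inv(m["mtx"])@[uv[0],uv[1],1]
    d=R.from_euler("xyz",m["rotation"]).as_matrix()@d; return np.array(m["xyz"]),d/np.linalg.norm(d)
def tri(a,b):
    A=0;B=0
    for n,uv in(("top",a),("side",b)):
        o,d=ray(n,uv);P=np.eye(3)-np.outer(d,d);A=A+P;B=B+P@o
    p=np.linalg.solve(A,B)
    o,d=ray("top",a); return p,np.linalg.norm(np.cross(p-o,d))
def onz(n,uv,z):
    o,d=ray(n,uv); return o+d*(z-o[2])/d[2]
def px(x,y,s,ox,oy): return (x+.5)/s-.5+ox,(y+.5)/s-.5+oy
E
python3 - <<'E'
from h import *
np.set_printoptions(precision=1,suppress=True)
for a,b in(((112,202),(166,327)),((338,285),(277,195)),((563,278),(290,74))):
    u=px(*a,5.5,185,195); print("jar",*tri(u,px(*b,4,290,205)), onz("top",u,93))
for n,a,b in(("h+y",(83,128),(465,225)),("h-y",(275,162),(518,167)),("f-y",(245,355),(667,185)),("f+y",(48,318),(632,245)),("e+y",(137,30),(410,62)),("e-y",(371,73),(475,15))):
    u=px(*a,3,375,155); print(n,*tri(u,px(b[0]-390,b[1],3,305,85)),onz("top",u,104))
for n,a in(("tray",(62,62)),("",(722,115)),("",(688,465)),("",(18,405))): print(n,onz("top",px(*a,5.5,185,195),3))
for n,uv in(("dish",(299,132)),("pen",(345,163)),("pen",(397,165)),("scoop",(348,129)),("scoop",(425,144)),("green",(215,173))): print(n,onz("top",uv,10))
E
```

```text
jar [494.2 307.6  90.5] 0.6552912819798283 [494.9 306.9  93. ]
jar [462.7 212.4  87.7] 0.5817370099128951 [463.5 211.3  93. ]
jar [468.5 118.9  90. ] 0.3909130612538813 [469.  118.6  93. ]
h+y [ 583.3 -136.8  102.6] 0.5128804038324897 [ 582.7 -136.6  104. ]
h-y [ 561.  -278.4  101.1] 0.31022613134349786 [ 561.1 -277.4  104. ]
f-y [ 419.9 -256.   102. ] 0.3344079259062305 [ 419.7 -255.4  104. ]
f+y [ 441.8 -112.1  107.4] 0.5006485186283388 [ 442.1 -112.6  104. ]
e+y [ 630.7 -144.4  239.5] 0.9122497676873456 [ 657.2 -175.8  104. ]
e-y [ 605.8 -288.2  240.9] 1.9074726308825616 [ 628.9 -347.7  104. ]
tray [558.1 363.5   3. ]
 [541.8  58.9   3. ]
 [384.2  69.7   3. ]
 [401.4 375.2   3. ]
dish [751.7 107.4  10. ]
pen [674.9 -10.6  10. ]
pen [ 672.8 -140.1   10. ]
scoop [761.8 -16.2  10. ]
scoop [ 727.4 -209.    10. ]
green [642.  316.6  10. ]
```

servo_tool(deltas=[[[0,0,0],[0,0,-9.58]],[[0,0,0],[0,0,-9.58]],[[0,0,0],[0,0,-9.58]],[[0,0,0],[0,0,-9.58]],[[0,0,0],[0,0,-9.58]],[[0,0,0],[0,0,-9.58]],[[0,0,0],[0,0,-9.58]],[[0,0,0],[0,0,-9.58]],[[0.03,0.033,0],[0,0,0]],[[0.03,0.033,0],[0,0,0]],[[0.03,0.033,0],[0,0,0]],[[0.03,0.033,0],[0,0,0]],[[0.03,0.033,0],[0,0,0]],[[0.03,0.033,0],[0,0,0]],[[0.03,0.033,0],[0,0,0]]], fingers=1)

```text
time: 1.98
tool_pos: [353.0, -299.7, 204.5]
tcp_rot: [-3.141, -0.0, 1.57]
contact_force: [0.9, -0.6, 0.2]
grip_width: 91.6
finger_force: 0.0
```

servo_tool(deltas=[[[0.0418,0.0117,0],[0,0,0]],[[0.0418,0.0117,0],[0,0,0]],[[0.0418,0.0117,0],[0,0,0]],[[0.0418,0.0117,0],[0,0,0]],[[0.0418,0.0117,0],[0,0,0]],[[0.0418,0.0117,0],[0,0,0]],[[0.0418,0.0117,0],[0,0,0]],[[0.0418,0.0117,0],[0,0,0]],[[0.0418,0.0117,0],[0,0,0]],[[0.0418,0.0117,0],[0,0,0]],[[0,0,0],[0,0,0]],[[0,0,0],[0,0,0]]])

```text
time: 3.48
tool_pos: [468.9, 116.7, 204.3]
tcp_rot: [-3.141, 0.001, 1.571]
contact_force: [0.3, -0.4, -0.4]
grip_width: 92.1
finger_force: 0.0
```

servo_tool(deltas=[[[0.002,0,0.02],[0,0,0]],[[0,0,0.03],[0,0,0]],[[0,0,0.03],[0,0,0]],[[0,0,0.03],[0,0,0]],[[0,0,0.02],[0,0,0]],[[0,0,0.01],[0,0,0]],[[0,0,0],[0,0,0]],[[0,0,0],[0,0,0]]])

```text
time: 4.47
tool_pos: [470.0, 118.8, 65.5]
tcp_rot: [3.14, -0.0, 1.57]
contact_force: [0.1, -0.2, -0.6]
grip_width: 91.9
finger_force: 0.0
```

servo_tool(deltas=[[[0,0,0],[0,0,0]],[[0,0,0],[0,0,0]],[[0,0,0],[0,0,0]],[[0,0,0],[0,0,0]],[[0,0,0],[0,0,0]],[[0,0,0],[0,0,0]]], fingers=0.5)

```text
time: 5.22
tool_pos: [469.3, 119.0, 64.8]
tcp_rot: [-3.142, 0.0, 1.57]
contact_force: [-1.3, -0.3, 2.6]
grip_width: 60.6
finger_force: 30.0
```

servo_tool(deltas=[[[0,0,-0.005],[0,0,0]],[[0,0,-0.01],[0,0,0]],[[0,0,-0.005],[0,0,0]],[[0,0,0],[0,0,0]],[[0,0,0],[0,0,0]],[[0,0,0],[0,0,0]],[[0,0,0],[0,0,0]]])

```text
time: 6.1
tool_pos: [469.2, 119.0, 84.5]
tcp_rot: [-3.141, 0.0, 1.57]
contact_force: [0.3, 0.1, -0.6]
grip_width: 60.8
finger_force: 30.0
```

servo_tool(deltas=[[[0,0,0],[0,0,0]]])

```text
time: 6.22
tool_pos: [469.3, 119.0, 84.6]
tcp_rot: [-3.141, 0.0, 1.57]
contact_force: [-0.5, -0.5, -0.4]
grip_width: 60.8
finger_force: 30.0
```

servo_tool(deltas=[[[0,0,0],[0,0,0]]])

```text
time: 6.35
tool_pos: [469.3, 119.0, 84.6]
tcp_rot: [-3.141, 0.0, 1.57]
contact_force: [-1.0, -0.1, -1.5]
grip_width: 60.6
finger_force: 30.0
```

About −0.8 N, so this jar (C) is light. I'll set it back and try the middle one.

servo_tool(deltas=[[[0,0,0.01],[0,0,0]],[[0,0,0.006],[0,0,0]],[[0,0,0.002],[0,0,0]],[[0,0,0.0015],[0,0,0]],[[0,0,0],[0,0,0]],[[0,0,0],[0,0,0]]])

```text
time: 7.1
tool_pos: [469.5, 119.0, 65.3]
tcp_rot: [3.141, 0.0, 1.57]
contact_force: [0.6, 1.5, -1.8]
grip_width: 60.5
finger_force: 30.0
```

servo_tool(deltas=[[[0,0,0],[0,0,0]],[[0,0,0],[0,0,0]],[[0,0,0],[0,0,0]],[[0,0,0],[0,0,0]],[[0,0,-0.02],[0,0,0]],[[0,0,-0.03],[0,0,0]],[[0,0,-0.03],[0,0,0]],[[0.03,-0.002,0],[0,0,0]],[[0.03,-0.002,0],[0,0,0]],[[0.033,-0.002,0],[0,0,0]],[[0,0,0],[0,0,0]],[[0,0,0],[0,0,0]],[[0,0,0.03],[0,0,0]],[[0,0,0.03],[0,0,0]],[[0,0,0.02],[0,0,0]],[[0,0,0],[0,0,0]],[[0,0,0],[0,0,0]]], fingers=1)

```text
time: 9.22
tool_pos: [464.1, 211.6, 66.0]
tcp_rot: [3.14, -0.0, 1.57]
contact_force: [0.2, 0.7, 1.0]
grip_width: 91.6
finger_force: 0.0
```

servo_tool(deltas=[[[0,0,0],[0,0,0]],[[0,0,0],[0,0,0]],[[0,0,0],[0,0,0]],[[0,0,0],[0,0,0]],[[0,0,0],[0,0,0]],[[0,0,0],[0,0,0]]], fingers=0.5)

```text
time: 9.98
tool_pos: [463.4, 212.1, 65.4]
tcp_rot: [3.141, -0.0, 1.57]
contact_force: [-1.3, 0.7, 2.8]
grip_width: 60.7
finger_force: 30.0
```

servo_tool(deltas=[[[0,0,-0.005],[0,0,0]],[[0,0,-0.01],[0,0,0]],[[0,0,-0.005],[0,0,0]],[[0,0,0],[0,0,0]],[[0,0,0],[0,0,0]],[[0,0,0],[0,0,0]],[[0,0,0],[0,0,0]]])

```text
time: 10.85
tool_pos: [463.3, 212.0, 85.0]
tcp_rot: [-3.141, 0.0, 1.57]
contact_force: [0.6, -0.3, -1.1]
grip_width: 60.5
finger_force: 30.0
```

servo_tool(deltas=[[[0,0,0],[0,0,0]]])

```text
time: 10.98
tool_pos: [463.4, 212.0, 85.1]
tcp_rot: [-3.141, 0.0, 1.57]
contact_force: [0.2, 0.3, -1.4]
grip_width: 60.7
finger_force: 30.0
```

servo_tool(deltas=[[[0,0,0],[0,0,0]]])

```text
time: 11.1
tool_pos: [463.4, 212.0, 85.1]
tcp_rot: [-3.142, 0.0, 1.57]
contact_force: [-0.0, -0.2, -0.5]
grip_width: 60.5
finger_force: 30.0
```

About −1.0 N, so B is light too. I'll set it back and lift A.

servo_tool(deltas=[[[0,0,0.01],[0,0,0]],[[0,0,0.006],[0,0,0]],[[0,0,0.002],[0,0,0]],[[0,0,0.0015],[0,0,0]],[[0,0,0],[0,0,0]],[[0,0,0],[0,0,0]]])

```text
time: 11.85
tool_pos: [463.6, 212.0, 65.8]
tcp_rot: [3.141, -0.0, 1.57]
contact_force: [-0.1, 0.6, -1.1]
grip_width: 60.9
finger_force: 30.0
```

servo_tool(deltas=[[[0,0,0],[0,0,0]],[[0,0,0],[0,0,0]],[[0,0,0],[0,0,0]],[[0,0,0],[0,0,0]],[[0,0,-0.02],[0,0,0]],[[0,0,-0.03],[0,0,0]],[[0,0,-0.03],[0,0,0]],[[0.03,0.01,0],[0,0,0]],[[0.03,0.01,0],[0,0,0]],[[0.035,0.011,0],[0,0,0]],[[0,0,0],[0,0,0]],[[0,0,0],[0,0,0]],[[0,0,0.03],[0,0,0]],[[0,0,0.03],[0,0,0]],[[0,0,0.02],[0,0,0]],[[0,0,0],[0,0,0]],[[0,0,0],[0,0,0]]], fingers=1)

```text
time: 13.98
tool_pos: [495.0, 306.7, 66.7]
tcp_rot: [3.14, -0.0, 1.57]
contact_force: [0.3, 0.6, 0.4]
grip_width: 91.8
finger_force: 0.0
```

servo_tool(deltas=[[[0,0,0],[0,0,0]],[[0,0,0],[0,0,0]],[[0,0,0],[0,0,0]],[[0,0,0],[0,0,0]],[[0,0,0],[0,0,0]],[[0,0,0],[0,0,0]]], fingers=0.5)

```text
time: 14.72
tool_pos: [494.4, 307.1, 65.9]
tcp_rot: [3.142, -0.0, 1.57]
contact_force: [-1.7, 0.2, 3.7]
grip_width: 60.6
finger_force: 30.0
```

servo_tool(deltas=[[[0,0,-0.005],[0,0,0]],[[0,0,-0.01],[0,0,0]],[[0,0,-0.005],[0,0,0]],[[0,0,0],[0,0,0]],[[0,0,0],[0,0,0]],[[0,0,0],[0,0,0]],[[0,0,0],[0,0,0]]])

```text
time: 15.6
tool_pos: [494.3, 306.9, 85.5]
tcp_rot: [-3.141, 0.0, 1.57]
contact_force: [-0.2, 0.1, -3.5]
grip_width: 60.3
finger_force: 30.0
```

servo_tool(deltas=[[[0,0,0],[0,0,0]]])

```text
time: 15.72
tool_pos: [494.4, 307.0, 85.5]
tcp_rot: [-3.141, 0.0, 1.57]
contact_force: [-0.1, 0.3, -3.6]
grip_width: 60.4
finger_force: 30.0
```

servo_tool(deltas=[[[0,0,0],[0,0,0]]])

```text
time: 15.85
tool_pos: [494.4, 307.0, 85.6]
tcp_rot: [-3.142, 0.0, 1.57]
contact_force: [0.6, -0.5, -3.9]
grip_width: 60.5
finger_force: 30.0
```

A reads about −3.7 N, so it is the heavy jar. Now I'll carry it to the carton and turn the tool to the carton's yaw (−0.157).

servo_tool(deltas=[[[0,0,-0.02],[0,0,0]],[[0,0,-0.035],[0,0,0]],[[0,0,-0.04],[0,0,0]],[[0,0,-0.04],[0,0,0]],[[0,0,-0.02],[0,0,0]],[[-0.02,0,0],[0,0,0]],[[-0.035,0,0],[0,0,0]],[[-0.0425,0.001,0],[0,0,0]],[[-0.0425,0.001,0],[0,0,0]],[[-0.0425,0.001,0],[0,0,0]],[[-0.0425,0.001,0],[0,0,0]],[[-0.0425,0.001,0],[0,0,0]],[[-0.0425,0.001,0],[0,0,0]],[[-0.0425,0.001,0],[0,0,0]],[[-0.0425,0,0],[0,0,0]],[[-0.0425,0,0],[0,0,0]],[[-0.0425,0,0],[0,0,0]],[[-0.0225,0,0],[0,0,0]]])

```text
time: 18.1
tool_pos: [499.8, -197.8, 239.4]
tcp_rot: [-3.139, -0.001, 1.568]
contact_force: [0.7, -0.4, -4.0]
grip_width: 60.4
finger_force: 30.0
```

servo_tool(deltas=[[[0,0,0],[0,0,5]],[[0,0,0],[0,0,9]],[[0,0,0],[0,0,10]],[[0,0,0],[0,0,10]],[[0,0,0],[0,0,10]],[[0,0,0],[0,0,10]],[[0,0,0],[0,0,10]],[[0,0,0],[0,0,10]],[[0,0,0],[0,0,10]],[[0,0,0],[0,0,10]],[[0,0,0],[0,0,5]],[[0,0,0],[0,0,0]],[[0,0,0],[0,0,0]],[[0,0,0],[0,0,0]]])

```text
time: 19.85
tool_pos: [501.1, -195.4, 240.6]
tcp_rot: [-3.142, 0.0, -0.156]
contact_force: [-0.1, -1.0, -3.7]
grip_width: 60.5
finger_force: 30.0
```

```bash
python3 - <<'E'
from h import *
import cv2
print(bot.get_obs()["tool_pos"])
t=bot.capture("top")[:,:,::-1]; s=bot.capture("side")[:,:,::-1]
cv2.imwrite("pics/p1.png",np.hstack([cv2.resize(t[150:290,370:510],None,fx=2.8,fy=2.8,interpolation=2),cv2.resize(s[70:210,290:430],None,fx=2.8,fy=2.8,interpolation=2)]))
E
```

```text
[ 501.13078443 -195.39957714  240.56170602]
```

View pics/p1.png

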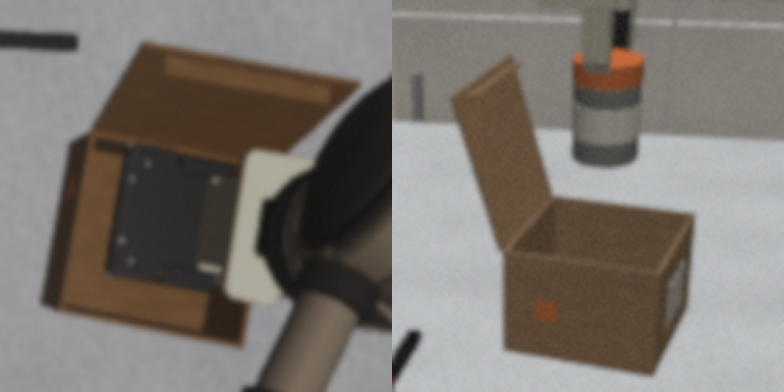

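The jar hangs upright over the carton, well clear of the flap. I'll lower it to just above the floor.

servo_tool(deltas=[[[0,0,0.015],[0,0,0]],[[0,0,0.025],[0,0,0]],[[0,0,0.025],[0,0,0]],[[0,0,0.025],[0,0,0]],[[0,0,0.025],[0,0,0]],[[0,0,0.02],[0,0,0]],[[0,0,0.015],[0,0,0]],[[0,0,0.01],[0,0,0]],[[0,0,0.008],[0,0,0]],[[0,0,0],[0,0,0]],[[0,0,0],[0,0,0]],[[0,0,0],[0,0,0]]])

```text
time: 21.45
tool_pos: [501.6, -195.7, 73.3]
tcp_rot: [3.141, -0.001, -0.157]
contact_force: [0.7, -0.9, -3.7]
grip_width: 60.6
finger_force: 30.0
```

servo_tool(deltas=[[[0,0,0.002],[0,0,0]],[[0,0,0.002],[0,0,0]],[[0,0,0.001],[0,0,0]],[[0,0,0],[0,0,0]],[[0,0,0],[0,0,0]]])

```text
time: 22.08
tool_pos: [501.3, -195.5, 67.7]
tcp_rot: [3.141, -0.0, -0.157]
contact_force: [0.1, 0.4, -3.9]
grip_width: 60.8
finger_force: 30.0
```

servo_tool(deltas=[[[0,0,0.001],[0,0,0]],[[0,0,0.0005],[0,0,0]],[[0,0,0],[0,0,0]]])

```text
time: 22.45
tool_pos: [501.5, -195.6, 66.9]
tcp_rot: [3.141, -0.001, -0.157]
contact_force: [-1.7, 0.5, 4.0]
grip_width: 60.7
finger_force: 30.0
```

It has touched the floor. Release with a partial opening, hold, then rise.

servo_tool(deltas=[[[0,0,0],[0,0,0]],[[0,0,0],[0,0,0]],[[0,0,0],[0,0,0]],[[0,0,0],[0,0,0]],[[0,0,0],[0,0,0]],[[0,0,0],[0,0,0]]], fingers=0.8)

```text
time: 23.2
tool_pos: [501.3, -195.5, 66.2]
tcp_rot: [3.142, -0.0, -0.157]
contact_force: [0.2, 0.5, -0.1]
grip_width: 73.8
finger_force: 0.0
```

servo_tool(deltas=[[[0,0,-0.01],[0,0,0]],[[0,0,-0.02],[0,0,0]],[[0,0,-0.03],[0,0,0]],[[0,0,-0.04],[0,0,0]],[[0,0,-0.04],[0,0,0]],[[0,0,-0.04],[0,0,0]],[[0,0,-0.04],[0,0,0]],[[0,0,0],[0,0,0]],[[0,0,0],[0,0,0]]])

```text
time: 24.32
tool_pos: [500.9, -195.2, 285.9]
tcp_rot: [-3.141, 0.001, -0.157]
contact_force: [0.1, -0.6, -0.6]
grip_width: 73.4
finger_force: 0.0
```

servo_tool(deltas=[[[0.02,0,0],[0,0,0]],[[0.035,0,0],[0,0,0]],[[0.045,0,0],[0,0,0]],[[0.035,0,0],[0,0,0]],[[0.02,0,0],[0,0,0]],[[0,0,0],[0,0,0]],[[0,0,0],[0,0,0]],[[0,0,0],[0,0,0]],[[0,0,0.02],[0,0,0]],[[0,0,0.025],[0,0,0]],[[0,0,0.021],[0,0,0]],[[0,0,0],[0,0,0]],[[0,0,0],[0,0,0]]], fingers=0)

```text
time: 25.95
tool_pos: [654.5, -220.0, 221.8]
tcp_rot: [3.141, -0.002, -0.158]
contact_force: [0.6, 0.1, 1.0]
grip_width: 0.0
finger_force: 0.0
```

```bash
python3 - <<'E'
from h import *
import cv2
t=bot.capture("top")[:,:,::-1]; s=bot.capture("side")[:,:,::-1]
cv2.imwrite("pics/p2.png",np.hstack([cv2.resize(t[150:290,370:510],None,fx=2.8,fy=2.8,interpolation=2),cv2.resize(s[70:210,290:430],None,fx=2.8,fy=2.8,interpolation=2)]))
E
```

```text
(no output)
```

View pics/p2.png

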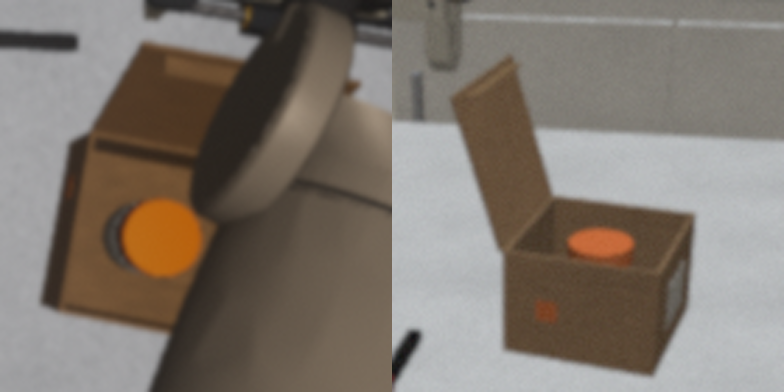

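The jar stands upright in the carton, with its cap at about (163,237) in the left crop, and the fingers are behind the flap. Now I'll sweep the flap over its arc.

servo_tool(deltas=[[[-0.013,0,0],[0,0,0]],[[-0.014,0,0],[0,0,0]],[[-0.014,0,0],[0,0,0]],[[-0.014,0,0],[0,0,0]],[[-0.0135,0,0],[0,0,0]],[[-0.0103,0,-0.0015],[0,0,0]],[[-0.0102,0,-0.0015],[0,0,0]],[[-0.0116,0,0.0028],[0,0,0]],[[-0.0116,0,0.0028],[0,0,0]],[[-0.0109,0,0.0051],[0,0,0]],[[-0.0109,0,0.0051],[0,0,0]],[[-0.0097,0,0.0071],[0,0,0]],[[-0.0096,0,0.0072],[0,0,0]],[[0,0,0],[0,0,0]]])

```text
time: 27.8
tool_pos: [497.1, -194.1, 199.3]
tcp_rot: [3.141, 0.007, -0.157]
contact_force: [-32.2, 11.2, 46.6]
grip_width: 0.6
finger_force: 23.0
```

servo_tool(deltas=[[[-0.008,0,0.0089],[0,0,0]],[[-0.008,0,0.0088],[0,0,0]],[[-0.0061,0,0.0104],[0,0,0]],[[-0.0061,0,0.0103],[0,0,0]],[[-0.0039,0,0.0113],[0,0,0]],[[-0.0039,0,0.0113],[0,0,0]],[[0,0,0],[0,0,0]]])

```text
time: 28.68
tool_pos: [466.7, -189.8, 130.8]
tcp_rot: [-3.141, 0.002, -0.158]
contact_force: [0.4, -0.3, 0.1]
grip_width: 0.4
finger_force: 0.0
```

There was a force spike (about 57 N) and then none. I need to look.

```bash
python3 - <<'E'
from h import *
import cv2
print(bot.get_obs()["contact_force"])
t=bot.capture("top")[:,:,::-1]; s=bot.capture("side")[:,:,::-1]
cv2.imwrite("pics/p3.png",np.hstack([cv2.resize(t[150:290,370:510],None,fx=2.8,fy=2.8,interpolation=2),cv2.resize(s[70:210,290:430],None,fx=2.8,fy=2.8,interpolation=2)]))
E
```

```text
[ 0.40492129 -0.31998767  0.12255673]
```

View pics/p3.png

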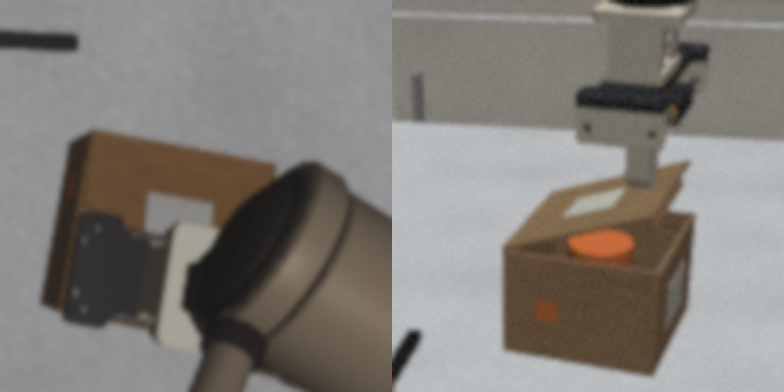

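The flap is at about 0.25 rad with the fingers on top, and the jar is undisturbed. I'll press on slowly.

servo_tool(deltas=[[[-0.001,0,0.004],[0,0,0]],[[-0.001,0,0.004],[0,0,0]],[[-0.001,0,0.004],[0,0,0]],[[0,0,0.004],[0,0,0]],[[0,0,0.003],[0,0,0]],[[0,0,0],[0,0,0]]])

```text
time: 29.52
tool_pos: [464.3, -189.6, 112.8]
tcp_rot: [-3.142, 0.0, -0.157]
contact_force: [0.8, 0.1, -0.4]
grip_width: 0.5
finger_force: 0.0
```

servo_tool(deltas=[[[0,0,0.002],[0,0,0]],[[0,0,0.001],[0,0,0]],[[0,0,0],[0,0,0]]])

```text
time: 29.9
tool_pos: [464.4, -189.6, 110.1]
tcp_rot: [3.141, -0.0, -0.157]
contact_force: [-0.5, -0.1, 1.2]
grip_width: 0.4
finger_force: 0.0
```

servo_tool(deltas=[[[0,0,0.001],[0,0,0]],[[0,0,0.001],[0,0,0]],[[0,0,0],[0,0,0]]])

```text
time: 30.28
tool_pos: [464.4, -189.6, 108.0]
tcp_rot: [3.142, 0.0, -0.157]
contact_force: [-0.4, 0.1, 0.2]
grip_width: 0.8
finger_force: 0.1
```

servo_tool(deltas=[[[0,0,0.001],[0,0,0]],[[0,0,0],[0,0,0]],[[0,0,0],[0,0,0]]])

```text
time: 30.65
tool_pos: [464.4, -189.7, 107.1]
tcp_rot: [3.142, -0.0, -0.157]
contact_force: [-0.1, -0.1, 0.9]
grip_width: 0.4
finger_force: 0.0
```

servo_tool(deltas=[[[0,0,0.001],[0,0,0]],[[0,0,0.001],[0,0,0]],[[0,0,0],[0,0,0]]])

```text
time: 31.02
tool_pos: [464.4, -189.6, 105.0]
tcp_rot: [3.142, 0.0, -0.157]
contact_force: [-0.8, -0.3, -0.2]
grip_width: 0.4
finger_force: 0.1
```

servo_tool(deltas=[[[0,0,0.001],[0,0,0]],[[0,0,0.001],[0,0,0]],[[0,0,0],[0,0,0]]])

```text
time: 31.4
tool_pos: [464.4, -189.6, 103.0]
tcp_rot: [3.142, 0.0, -0.157]
contact_force: [0.3, 0.6, -0.4]
grip_width: 0.1
finger_force: 0.0
```

```bash
python3 - <<'E'
from h import *
import cv2
t=bot.capture("top")[:,:,::-1]; s=bot.capture("side")[:,:,::-1]
cv2.imwrite("pics/p4.png",np.hstack([cv2.resize(t[150:290,370:470],None,fx=2.8,fy=2.8,interpolation=2),cv2.resize(s[130:208,310:410],None,fx=5,fy=5,interpolation=2)[:392]]) if 0 else cv2.resize(s[100:210,300:410],None,fx=5,fy=5,interpolation=2))
E
```

```text
(no output)
```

View pics/p4.png

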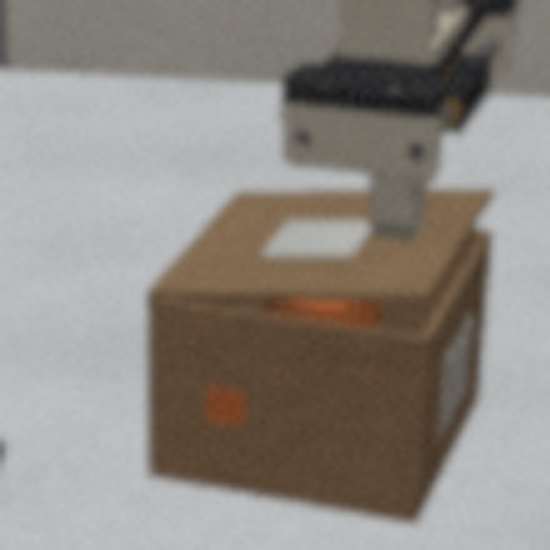

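```bash
python3 - <<'E'
from h import *
np.set_printoptions(precision=1,suppress=True)
m=M["side"];Rc=R.from_euler("xyz",m["rotation"]).as_matrix()
def proj(p):
    c=m["mtx"]@(Rc.T@(np.array(p)-m["xyz"])); uv=c[:2]/c[2]; return (uv-[300,100])*5+2
y=-.157
def W(x,yy,z): return [501.4+x*np.cos(y)-yy*np.sin(y),-195.5+x*np.sin(y)+yy*np.cos(y),z]
print("rim f+y",proj(W(-73,73,104)),"f-y",proj(W(-73,-73,104)),"h+y",proj(W(73,73,104)))
for th in(0,.05,.1,.15,.2):
    p=lambda s:proj(W(73-146*np.cos(th),s,104+146*np.sin(th)))
    print(th,p(73),p(-73))
o=bot.get_obs();print("tcp",o["tool_pos"],proj(o["tool_pos"]),o["contact_force"])
E
```

```text
rim f+y [429.5 340.2] f-y [491.7 230.4] h+y [147.5 299.3]
0 [429.5 340.2] [491.7 230.4]
0.05 [430.1 326.5] [492.4 217.8]
0.1 [429.9 312.7] [492.5 205.1]
0.15 [429.1 298.7] [491.9 192.3]
0.2 [427.4 284.6] [490.6 179.5]
tcp [ 464.4 -189.7  103.1] [394.7 274.6] [-0.8  0.1  0.6]
```

The flap is at about 0.15 rad, but the TCP projects to z=103, below the panel, with no force. So the finger has worked through the thin panel. I'll back out upwards and press again, slowly.

servo_tool(deltas=[[[0,0,-0.005],[0,0,0]],[[0,0,-0.005],[0,0,0]],[[0,0,-0.005],[0,0,0]],[[0,0,-0.005],[0,0,0]]])

```text
time: 32.0
tool_pos: [464.5, -189.7, 123.6]
tcp_rot: [3.141, -0.0, -0.157]
contact_force: [0.2, 0.3, 0.2]
grip_width: 0.6
finger_force: 0.0
```

servo_tool(deltas=[[[0,0,-0.01],[0,0,0]],[[0,0,-0.01],[0,0,0]],[[0,0,-0.02],[0,0,0]],[[0,0,-0.02],[0,0,0]],[[0,0,0],[0,0,0]]])

```text
time: 32.62
tool_pos: [465.3, -190.2, 184.8]
tcp_rot: [3.14, -0.004, -0.157]
contact_force: [0.7, 0.5, -0.1]
grip_width: 0.5
finger_force: 0.0
```

```bash
python3 - <<'E'
from h import *
import cv2
s=bot.capture("side")[:,:,::-1]; cv2.imwrite("pics/p5s.png",s)
old=cv2.imread("pics/p3.png")
# column profiles through near front corner region (u~384) and mid wall (u~350)
for u in(350,370,383): print(u,[int(v) for v in s[130:178,u-1:u+2].mean(axis=(1,2))])
print(bot.get_obs()["tool_pos"])
E
```

```text
350 [181, 180, 182, 181, 181, 184, 181, 169, 145, 115, 107, 105, 104, 105, 105, 105, 106, 105, 105, 106, 106, 105, 103, 102, 104, 104, 104, 102, 91, 76, 71, 78, 79, 76, 72, 69, 72, 70, 71, 67, 68, 69, 71, 70, 70, 69, 71, 68]
370 [184, 185, 184, 185, 185, 185, 181, 166, 134, 111, 105, 105, 107, 128, 156, 172, 176, 175, 170, 160, 145, 123, 109, 103, 104, 104, 104, 101, 95, 85, 83, 81, 76, 76, 77, 82, 74, 70, 72, 70, 67, 66, 69, 70, 72, 71, 68, 69]
383 [188, 187, 186, 185, 186, 186, 183, 165, 133, 107, 101, 101, 102, 101, 102, 104, 103, 104, 105, 105, 104, 104, 105, 105, 104, 105, 104, 101, 93, 80, 71, 70, 68, 71, 70, 76, 82, 83, 74, 69, 69, 69, 70, 66, 69, 70, 69, 68]
[ 464.66339268 -189.77394459  183.60635059]
```

servo_tool(deltas=[[[-0.013,0,0.02],[0,0,0]],[[0,0,0.02],[0,0,0]],[[0,0,0.01],[0,0,0]],[[0,0,0],[0,0,0]],[[0,0,0],[0,0,0]]])

```text
time: 33.3
tool_pos: [452.0, -187.8, 133.5]
tcp_rot: [3.141, -0.001, -0.157]
contact_force: [-0.1, 0.2, 0.4]
grip_width: 0.9
finger_force: 0.0
```

```bash
cat >> h.py <<'E'
_Rc=R.from_euler("xyz",M["side"]["rotation"]).as_matrix()
def proj(p):
    m=M["side"]; c=m["mtx"]@(_Rc.T@(np.array(p)-m["xyz"])); return c[:2]/c[2]
def W(x,yy,z,y=-.157): return [501.4+x*np.cos(y)-yy*np.sin(y),-195.5+x*np.sin(y)+yy*np.cos(y),z]
def look(name):
    "side crop save; flap near-edge row at u=383; fitted theta; tool state"
    import cv2
    s=bot.capture("side"); cv2.imwrite(f"pics/{name}.png",cv2.resize(s[90:200,300:410,::-1],None,fx=5,fy=5,interpolation=2))
    g=s[140:185,381:386].astype(float).mean(axis=(1,2)); i=next(k for k in range(3,45) if g[k]<91)
    v=140+i-1+(g[i-1]-91)/(g[i-1]-g[i])
    ths=np.linspace(-.05,.5,111); vs=[proj(W(73-142*np.cos(t)+4*np.sin(t),73,104+142*np.sin(t)+4*np.cos(t)))[1] for t in ths]
    o=bot.get_obs(); tp=proj(o["tool_pos"]); u=int(round(tp[0]))
    print("row %.2f theta~%.3f"%(v,np.interp(-v,-np.array(vs),ths)),"tcp",o["tool_pos"].round(1),"px",tp.round(1),"F",o["contact_force"].round(2))
    print("col at tcp",[int(x) for x in s[int(tp[1])-30:int(tp[1])+8,u-1:u+2].mean(axis=(1,2))])
E
python3 -c "
from h import *
look('a1')"
```

```text
row 158.08 theta~0.145 tcp [ 452.  -187.9  133.7] px [384.  144.2] F [-1.16  0.23 -0.29]
col at tcp [110, 112, 112, 110, 109, 110, 110, 110, 106, 105, 103, 105, 104, 106, 104, 107, 104, 105, 103, 99, 91, 87, 102, 123, 120, 107, 102, 100, 103, 101, 100, 103, 102, 103, 106, 104, 106, 106]
```

The fingertip image ends about 20 mm above the projected TCP. So nothing was pierced: the shut fingertips simply sit higher than the TCP, and I need to press further down.

servo_tool(deltas=[[[0,0,0.01],[0,0,0]],[[0,0,0.01],[0,0,0]],[[0,0,0.004],[0,0,0]],[[0,0,0.003],[0,0,0]],[[0,0,0.003],[0,0,0]],[[0,0,0.003],[0,0,0]],[[0,0,0.003],[0,0,0]],[[0,0,0],[0,0,0]]])

```text
time: 34.35
tool_pos: [451.5, -187.6, 96.9]
tcp_rot: [-3.142, 0.0, -0.157]
contact_force: [0.5, -0.8, 0.3]
grip_width: 0.6
finger_force: 0.0
```

```bash
python3 -c "
from h import *
look('a2')"
```

```text
row 147.69 theta~0.334 tcp [ 451.6 -187.6   97. ] px [383.3 157.3] F [ 1.28 -0.18 -0.47]
col at tcp [107, 109, 111, 110, 109, 110, 110, 109, 112, 110, 109, 106, 104, 105, 104, 105, 105, 105, 104, 102, 97, 87, 84, 93, 102, 104, 106, 106, 106, 106, 105, 103, 105, 103, 97, 84, 75, 71]
```

It follows: the flap edge is now at row ~161.6 (about 0.08 rad). Continuing.

servo_tool(deltas=[[[0,0,0.002],[0,0,0]],[[0,0,0.002],[0,0,0]],[[0,0,0.002],[0,0,0]],[[0,0,0.001],[0,0,0]],[[0,0,0.001],[0,0,0]],[[0,0,0],[0,0,0]]])

```text
time: 35.15
tool_pos: [451.6, -187.6, 89.0]
tcp_rot: [3.142, -0.0, -0.157]
contact_force: [0.4, -0.3, 0.3]
grip_width: 0.6
finger_force: 0.0
```

servo_tool(deltas=[[[0,0,0.001],[0,0,0]],[[0,0,0.001],[0,0,0]],[[0,0,0],[0,0,0]]])

```text
time: 35.52
tool_pos: [451.6, -187.6, 87.0]
tcp_rot: [3.142, 0.0, -0.157]
contact_force: [-0.4, -0.3, 0.4]
grip_width: 0.5
finger_force: 0.0
```

servo_tool(deltas=[[[0,0,0.001],[0,0,0]],[[0,0,0.001],[0,0,0]],[[0,0,0],[0,0,0]]])

```text
time: 35.9
tool_pos: [451.7, -187.7, 86.0]
tcp_rot: [3.141, -0.001, -0.157]
contact_force: [-3.9, 1.6, 9.9]
grip_width: 0.5
finger_force: 4.5
```

```bash
python3 -c "
from h import *
look('a3')
s=bot.capture('side')
print([int(v) for v in s[135:178,382:385].mean(axis=(1,2))])"
```

```text
row 151.62 theta~0.263 tcp [ 451.7 -187.7   86. ] px [383.  161.2] F [-2.24  1.08  8.36]
col at tcp [100, 109, 109, 111, 111, 112, 110, 110, 112, 110, 111, 107, 105, 104, 106, 105, 103, 105, 105, 104, 97, 87, 86, 93, 103, 105, 106, 106, 107, 107, 105, 104, 106, 103, 100, 88, 73, 70]
[111, 110, 111, 111, 112, 111, 109, 106, 105, 104, 106, 104, 105, 105, 105, 104, 96, 86, 86, 95, 102, 106, 105, 106, 106, 108, 106, 105, 104, 105, 101, 88, 76, 67, 69, 70, 68, 69, 69, 70, 69, 68, 69]
```

Firm stop at about 10 N, with the edge at row ~165.8 (0 rad predicts ~166.5). I'll withdraw and check with the last view.

servo_tool(deltas=[[[0,0,-0.005],[0,0,0]],[[0,0,-0.02],[0,0,0]],[[0,0,-0.03],[0,0,0]],[[0,0,-0.03],[0,0,0]],[[0,0,-0.03],[0,0,0]],[[0,0,-0.03],[0,0,0]],[[0,0,-0.03],[0,0,0]],[[0,0,0],[0,0,0]],[[0,0,0],[0,0,0]],[[0,0,0],[0,0,0]],[[0,0,0],[0,0,0]]])

```text
time: 37.38
tool_pos: [451.3, -187.4, 259.3]
tcp_rot: [-3.141, 0.001, -0.157]
contact_force: [-0.5, -0.4, -0.8]
grip_width: 0.5
finger_force: 0.0
```

```bash
python3 -c "
from h import *
import cv2
look('a4')
s=bot.capture('side')[:,:,::-1]
cv2.imwrite('pics/fin.png',np.hstack([cv2.resize(s[110:210,310:410],(500,500),interpolation=2),cv2.resize(s[170:350,230:410],(300,300),interpolation=2)[:, :] if 0 else cv2.copyMakeBorder(cv2.resize(s[170:350,230:410],(300,300)),0,200,0,0,0)]))"
```

```text
row 165.56 theta~0.007 tcp [ 451.4 -187.5  259.5] px [387.6  95.3] F [-0.74 -0.36  0.06]
col at tcp [102, 101, 101, 102, 102, 103, 102, 103, 102, 102, 104, 104, 103, 104, 103, 102, 101, 95, 84, 79, 80, 89, 107, 117, 121, 121, 122, 119, 119, 119, 118, 119, 121, 121, 119, 120, 118, 119]
```

View pics/fin.png

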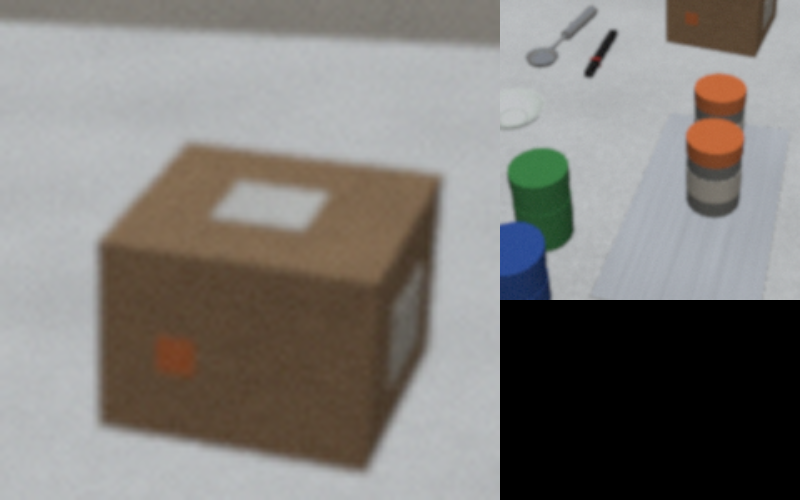

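The carton is fully shut (about 0.007 rad), both light jars stand on the tray, and the bystanders are where they were.

```bash
python3 -c "
from plant import bot
print(bot.close_job())"
```

```text
the job is handed in; nothing more can be done
None
```

The heavy jar (the one at the tray's far left end, about 3.7 N when lifted) stands in the carton with the flap shut to about 0.007 rad, the two light jars are back on the tray, and the job was handed in at about 37 s; the hand-in gave no verdict, and a wrist-force spike of about 57 N (limit 120 N; its contact point unconfirmed) came while I was swinging the flap.

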